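# Put the tiered chocolate display stand together

### The arm

A 7-joint arm with a two-finger parallel gripper is mounted at the origin on the work surface. World frame = base frame: x ahead of the robot, y to its left, z up, the work surface at z = 0. Lengths are in mm, angles in rad, forces in N, time in s.
With the tool pointing down it reaches from about 400 to 900 mm from the base axis. Payload 5.6 kg.
Tool frame: the origin (TCP) lies midway between the tips of the shut fingers; the grasp point (between the pads) lies 19 mm behind it; z points along the fingers, y is the line along which they close (so a half turn about z gives the same grasp; the last joint's range is limited). The gripper opens to 92 mm and grips with 3 to 60 N. Pads are 20 mm wide; open, the fingers measure 128 mm over their backs; the gripper's body (75 mm by 189 mm) begins 69 mm behind the grasp point.
Start: joints at [1.126, 0.468, -0.012, 1.603, 0.006, 1.071, -0.056], TCP at [254.16, -598.257, 214.592] pointing down, gripper open.
Joint ranges: [-2.53, 2.53], [-0.31, 2.02], [-1.57, 1.55], [0.28, 2.44], [-1.29, 4.43], [0.15, 1.84], [-2.92, 2.92]. Speed limits (rad/s): [2.57, 2.57, 3.14, 3.14, 3.14, 3.14, 3.14].

### API

Orientations are given as a rotation vector (axis times angle).
In Python, from cell import robot, grip, kin, viewer gives the robot as it stands. Calls block until the motion is done:
- robot.movep(position, orientation): joint-space move of the TCP to a pose.
- robot.servo_line(position, feed=150, rotation=None): straight line of the TCP; rotation=None keeps the orientation; feed is the mean speed in mm/s.
- robot.goto_joints(angles): joint-space move.
- grip(opening, newtons=None): opening from 0.0 (shut) to 1.0 (fully open); newtons is the grip in N (None keeps the last); returns when the fingers have stopped.
- robot.hold(seconds).
- kin.ik(position, orientation): joint angles nearest the present ones, or None.
- robot.observe(): the state.
- viewer.read_camera(name): name is "scene" or "top" or "wrist"; returns the picture (480x640x3 uint8, red, green, blue); there is no depth.
- viewer.camera_info(name): a dict with "camera_matrix" (3x3 intrinsics, pixels), "R" (3x3) and "t" (3): a world point X has camera coordinates R X + t. Camera axes: x right, y down, z forward; pixel columns grow to the right and rows downward; lengths in mm; the calibration is good to about 2 mm. The wrist camera is an equidistant fisheye: a pixel r from the principal point sees the ray r / f radians off the axis. A picture is of the moment at which its call begins: read the wrist's pose just before it. camera_info takes no time and is no camera call; for the wrist camera it gives the pose at the moment of the call.
A pose or a line that the arm cannot do raises robot.IKError and nothing moves.
- robot.job_done(): hands the job in; it is judged then, once.
Trained networks look in the newest picture that a camera, given by its name, has taken for a name from the list of things; names that differ only in an ending like _2 or _b are one class to them, and where a whole thing is asked for, a point or a joint stands for the part that bears it (a point fixed in the world has none). Each returns a list of dicts, best first, with "confidence" (0 to 1); they miss things now and then, are a little off and sometimes report something else, mostly with a low value. They report only what shows in the picture. A call takes as long as a camera call.
- viewer.silhouettes(name, camera): "mask" (480x640 bool, what is visible of it).
- viewer.pinpoint(name, camera): "at" ([x, y, z] in mm, in the coordinates of the camera as it stood for that picture, good to about 4 mm: a listed point, or the origin of a listed thing).
The state is a dict: "t": time; "joints": joint angles; "joint_velocities": joint speeds; "joint_torque": joint torques, N m; "tcp_pos": TCP position; "tcp_rot": TCP orientation; "contact_force": force on the tool from outside, world axes, zero at the start; "wrist_torque": the same for the moment, N m; "grip_width": opening from 0.0 (shut) to 1.0 (fully open); "grip_force": force on a finger pad.
Only numpy, scipy, OpenCV 4.12 (cv2) and the standard library are available. Lean on these libraries where they do the work, as an engineer would, in place of code of your own. Each camera call takes 0.05 s, during which the arm holds its last target. There are 200 camera calls.

### The job

Put the three-tier chocolate stand together on its brass foot, where the foot stands: the largest plate at the bottom, then the middle one, then the smallest, and the brass finial on top. Each part must be fully home on the plug of the one below, upright, and left standing free; set the parts down without dropping or tipping them, and leave the bowl of sweets and the gift box where they are.

Things in the scene. Friction and masses are not known exactly. Their poses are not given: they have to be found in the camera images.
- foot: Weighted round brass foot of the stand, fixed to the counter: a stepped disc 130 mm across, its flat top 104 mm across and 20 mm above the counter, with a tapered plug standing at its centre, 18 mm wide at the base, 8 mm at the tip, 18 mm high (tip 38 mm above the counter). Origin: centre of its underside, z up.
- plate_large: Largest tier: round white plate 190 mm across, lip 14 mm high, about 500 g (+-25%). In its centre a brass pillar, diameter 28 mm, to lift it by: shoulder 70 mm above the plate's underside, then a tapered plug (18 to 8 mm wide, tip at 88 mm). Bore in the underside 20 mm wide, 21 mm deep, fits over a plug; home, the underside rests on the foot's top. Origin: centre of underside, z up.
- plate_middle: Middle tier: round white plate 150 mm across, lip 14 mm high, about 360 g (+-25%). In its centre a brass pillar, diameter 28 mm, to lift it by: shoulder 70 mm above the plate's underside, then a tapered plug (18 to 8 mm wide, tip at 88 mm). Bore in the underside 20 mm wide, 21 mm deep, fits over a plug; home, the underside rests on the shoulder below. Origin: centre of underside, z up.
- plate_small: Smallest tier: round white plate 110 mm across, lip 14 mm high, about 240 g (+-25%). In its centre a brass pillar, diameter 28 mm, to lift it by: shoulder 70 mm above the plate's underside, then a tapered plug (18 to 8 mm wide, tip at 88 mm). Bore in the underside 20 mm wide, 21 mm deep, fits over a plug; home, the underside rests on the shoulder below. Origin: centre of underside, z up.
- finial: Brass finial (top knob), loose, upright, about 90 g (+-25%), 61 mm high: a plain cylinder 28 mm in diameter up to 36 mm, then a rounded taper with a 14 mm bead. Bore in its underside 20 mm wide, 21 mm deep, fits over the smallest plate's plug; home, its underside rests on that pillar's shoulder, 70 mm above that plate's origin. Origin: centre of its underside, z up.
- sweet_bowl: Bystander: white bowl of red foil sweets, 116 mm across the rim, 50 mm high. Origin: centre of its underside.
- gift_box: Bystander: closed gift box, cardboard with a brown lid and a gold band, 104 x 134 mm, 51 mm high. Origin: centre of its underside.

How it is judged:
By the outcome, as a careful person would: the job done as asked, in the order asked, and still so for the second after the job is handed in, with the robot touching nothing.
It also fails if it takes over 122 s, if anything falls off the work surface, if the arm or the gripper's body presses on something with over 40 N, if the wrist force passes 120 N, or if a joint passes its speed limit or range.

## Working session

There is one attempt and no reset: what is moved stays moved. The work goes in short steps, each a Python script; the robot and the scene stay as the last script left them, time stands still between calls to the robot, and variables do not carry over. Pictures are saved under pics/ and viewed, at most 14 in all, crops included, and the job is handed in when it is done.

```bash
ls; mkdir -p pics; python3 - <<'E'
from cell import robot, grip, kin, viewer
import cv2, numpy as np
ims=[]
for c in ("scene","top"):
    im=viewer.read_camera(c); cv2.imwrite(f"pics/{c}0.png",im[:,:,::-1])
    i=viewer.camera_info(c); R,t=np.array(i["R"]),np.array(i["t"])
    for n in ["foot","plate_large","plate_middle","plate_small","finial","sweet_bowl","gift_box"]:
        for d in viewer.pinpoint(n,c)[:3]:
            print(c,n,round(d["confidence"],2),np.round(R.T@(np.array(d["at"])-t),1))
print(robot.observe())
E
```

```text
pics
scene foot 0.83 [380.3 267.9   0.8]
scene foot 0.46 [628.7 181.6   3.8]
scene plate_large 0.65 [ 373.6 -307.2   -1.1]
scene plate_large 0.31 [ 6.252e+02  4.751e+02 -1.000e-01]
scene plate_middle 0.63 [632.4 181.3   2.7]
scene plate_small 0.58 [ 618.2 -176.7   -1. ]
scene finial 0.55 [ 4.514e+02 -1.200e+00  1.000e-01]
scene sweet_bowl 0.58 [623.7 475.1  -0.7]
scene gift_box 0.62 [ 613.9 -466.9   -1.9]
top foot 0.88 [380.5 267.8  -0. ]
top foot 0.39 [ 375.8 -304.6    1.3]
top plate_large 0.76 [ 374.  -305.7    2.3]
top plate_middle 0.59 [632.2 181.1   1.8]
top plate_small 0.56 [ 6.174e+02 -1.737e+02  3.000e-01]
top finial 0.55 [ 4.508e+02 -3.100e+00 -3.000e-01]
top sweet_bowl 0.9 [622.  475.9  -4.9]
top gift_box 0.62 [ 612.7 -466.2   -3.8]
{'t': 0.8, 'joints': array([ 1.12598827,  0.46747793, -0.01160477,  1.60270833,  0.00599086,
        1.07139148, -0.05631891]), 'joint_velocities': array([ 1.56271572e-04, -1.86258405e-04,  7.77328029e-04,  8.37227178e-04,
        5.41438493e-04,  2.82352286e-03,  4.97750428e-05]), 'joint_torque': array([ 3.70263397e-04, -5.20363426e+01, -1.20620144e-02, -2.44044220e+01,
       -5.66718285e-02,  1.11780458e-02,  1.77586730e-05]), 'tcp_pos': array([ 254.17176245, -598.25212272,  214.60323926]), 'tcp_rot': array([ 3.07837845e+00,  6.26771222e-01, -2.56248561e-05]), 'contact_force': array([-0.04357917, -0.99080377,  0.3930993 ]), 'wrist_torque': array([-0.03713335,  0.03595901, -0.03950983]), 'grip_force': 0.0, 'grip_width': 0.9994917398270339}
```

View pics/scene0.png

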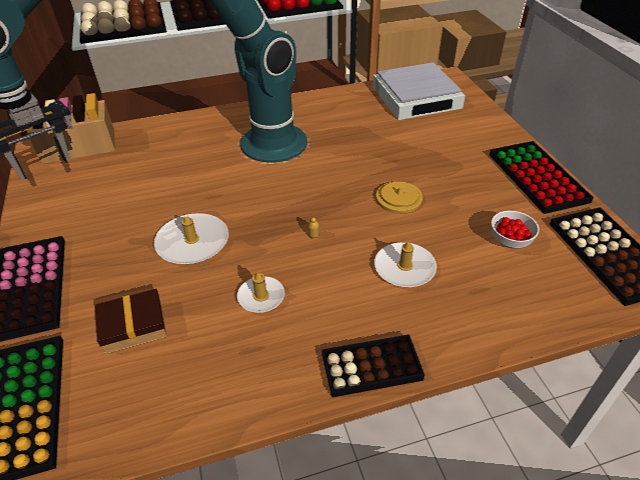

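View pics/top0.png

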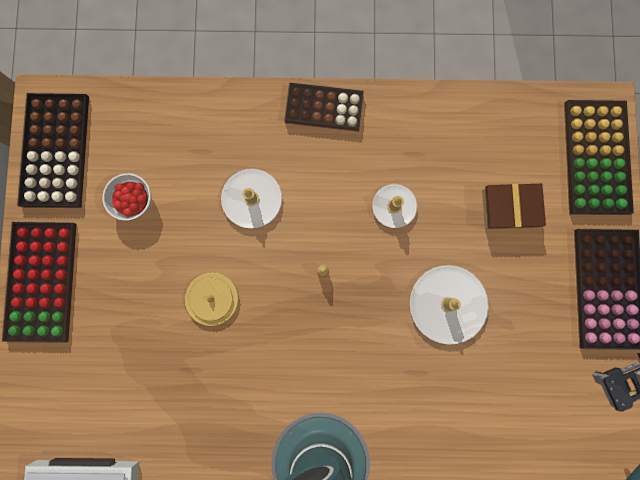

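The scene picture shows the foot at (400,195), the large plate at (190,238), middle at (405,263), small at (261,293) and the finial at (313,228). The network positions agree with this, so I'll take closer looks with the wrist camera.

```bash
cat > h.py <<'E'
from cell import robot, grip, kin, viewer
import cv2, numpy as np
from scipy.spatial.transform import Rotation as Ro
from scipy.optimize import least_squares
P={"foot":(380.4,267.9),"plate_large":(374,-306),"plate_middle":(632,181),"plate_small":(618,-175),"finial":(451,-2)}
def down(a): # tool down, tool y axis (closing line) at angle a from world y
    return (Ro.from_euler("z",a)*Ro.from_rotvec([np.pi,0,0])).as_rotvec()
def rays(i,px):
    K=np.array(i["camera_matrix"]); d=(px-K[:2,2])/[K[0,0],K[1,1]]
    r=np.linalg.norm(d,axis=1,keepdims=True); 
    v=np.hstack([d/np.maximum(r,1e-9)*np.sin(r),np.cos(r)])
    R=np.array(i["R"]); return v@R, -R.T@np.array(i["t"])
def look(n,save=None):
    i=viewer.camera_info("wrist"); im=viewer.read_camera("wrist")
    if save: cv2.imwrite(save,im[:,:,::-1])
    R,t=np.array(i["R"]),np.array(i["t"])
    for d in viewer.pinpoint(n,"wrist")[:2]: print(n,"pin",round(d["confidence"],2),np.round(R.T@(np.array(d["at"])-t),1))
    return i,im
def circle(n,i,z):
    m=viewer.silhouettes(n,"wrist")[0]["mask"].astype(np.uint8)
    c=max(cv2.findContours(m,cv2.RETR_EXTERNAL,cv2.CHAIN_APPROX_NONE)[0],key=len)[:,0,:].astype(float)
    v,o=rays(i,c); p=o[:2]+v[:,:2]/v[:,2:]*(z-o[2])
    f=least_squares(lambda q:np.hypot(p[:,0]-q[0],p[:,1]-q[1])-q[2],[*p.mean(0),60],loss="soft_l1",f_scale=1)
    print(n,"circle",np.round(f.x,1),"cam",np.round(o,0)); return f.x,m
def st(s=""):
    o=robot.observe(); print(s,"t",round(o["t"],1),"p",np.round(o["tcp_pos"],1),"F",np.round(o["contact_force"],1),"T",np.round(o["wrist_torque"],2),"w",round(o["grip_width"]*92,1),"gf",round(o["grip_force"],1)); return o
E
python3 - <<'E'
from h import *
for a in (0,np.pi/2,-np.pi/2,np.pi/4):
  print(a,[ (kin.ik([*P[n],z],down(a)) is not None) for n in P for z in (30,300)])
for n,z in (("plate_large",14),("foot",10)):
    robot.movep([*P[n],260],down(0)); robot.hold(.3); st()
    i,im=look(n,f"pics/w_{n}.png"); circle(n,i,z)
E
```

```text
0 [True, True, True, True, True, True, True, True, True, True]
1.5707963267948966 [True, True, True, True, True, True, True, True, True, True]
-1.5707963267948966 [True, True, True, True, True, True, True, True, True, True]
0.7853981633974483 [True, True, True, True, True, True, True, True, True, True]
 t 2.3 p [ 373.8 -306.6  259.7] F [-0.5  1.1 -0.4] T [0.02 0.04 0.04] w 92.1 gf 0.0
plate_large pin 0.75 [ 376.3 -306.6   -1. ]
plate_large circle [ 377.1 -306.    94. ] cam [ 446. -306.  429.]
 t 4.8 p [380.6 267.6 260. ] F [-0.6  0.5  1.1] T [ 0.03 -0.01 -0.03] w 92.3 gf 0.0
foot pin 0.75 [383.7 271.    1.4]
foot circle [383.2 270.1  64.3] cam [453. 268. 430.]
```

View pics/w_foot.png

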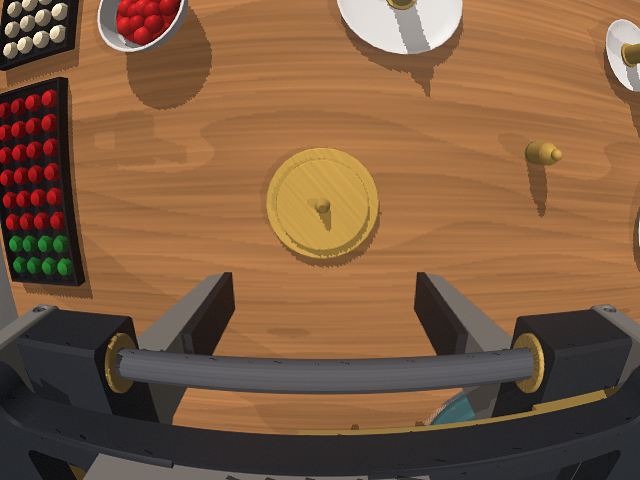

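The foot is unobstructed, with the plug at about (322,206). The wrist and top cameras differ by about 3 mm, so I'll look from opposite wrist angles to cancel the mounting error.

```bash
python3 - <<'E'
from h import *
for a in (np.pi/2,-np.pi/2):
    robot.movep([383,269,230],down(a)); robot.hold(.3); st(f"a{a:.2f}")
    i,im=look("foot",f"pics/f{a:.1f}.png"); circle("foot",i,8)
    # plug tip projection crop helper: project (x,y,38)
E
python3 - <<'E'
import cv2,numpy as np
a=[cv2.imread(f"pics/f{s}.png")[100:320,200:440] for s in ("1.6","-1.6")]
cv2.imwrite("pics/fpair.png",cv2.resize(np.hstack(a),None,fx=1.6,fy=1.6))
E
```

```text
a1.57 t 6.5 p [383.  269.  230.1] F [-0.7  0.1 -0. ] T [ 0.01 -0.1  -0.02] w 91.9 gf 0.0
foot pin 0.73 [383.1 270.8  -0.6]
foot circle [383.1 270.2  64.6] cam [383. 342. 400.]
a-1.57 t 7.2 p [383. 269. 230.] F [-0.4 -0.1 -0.4] T [-0.05 -0.03 -0.  ] w 92.1 gf 0.0
foot pin 0.86 [380.6 271.5  -2.3]
foot circle [383.1 270.2  65. ] cam [383. 342. 400.]
```

View pics/fpair.png

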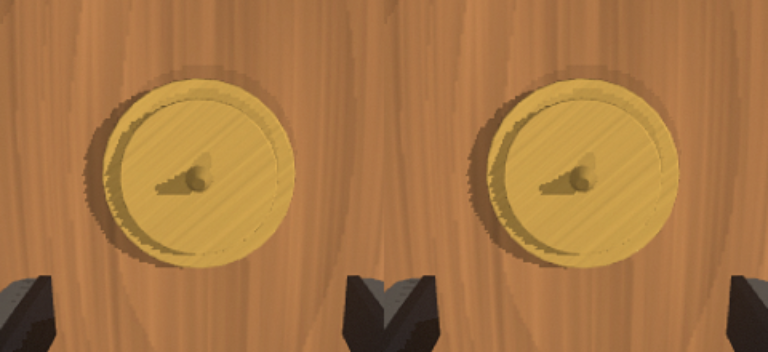

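The wrist camera gives the same foot position, (383.1, 270.2), at both angles, so I'll trust it. The large plate goes first. I'll grip it twice, 90° apart, to centre the pillar.

```bash
cat >> h.py <<'E'
FOOT=np.array([383.1,270.2])
def pick(xy,h,lift,N):
    """centre by two light grips 90 deg apart, then grip firmly and lift; h = TCP height above underside"""
    xy=np.array(xy,float)
    robot.movep([*xy,h+75],down(0)); robot.servo_line([*xy,h],feed=120)
    grip(0,5); st("g1"); grip(0.6)
    robot.servo_line([*xy,h+65],feed=150); robot.movep([*xy,h+65],down(np.pi/2)); robot.servo_line([*xy,h],feed=120)
    grip(0,5); st("g2"); grip(0,N); st("firm")
    robot.servo_line([*xy,h+lift],feed=80); robot.hold(.2); return st("lifted")
def place(z0,h,xy=FOOT,zc=None):
    """bring over the stack (underside home height z0), lower until seated"""
    zc=zc or z0+60
    o=robot.observe(); p=o["tcp_pos"]
    if p[2]<zc+h: robot.servo_line([p[0],p[1],zc+h],feed=150)
    robot.movep([*xy,zc+h],down(np.pi/2)); robot.hold(.4); F0=st("above")["contact_force"]
    robot.servo_line([*xy,z0+22+h],feed=80)
    for dz in (14,10,6,3,1.5,.8,.3,0,-.4,-.8,-1.2,-1.6,-2):
        robot.servo_line([*xy,z0+h+dz],feed=20); robot.hold(.1); o=robot.observe(); dF=o["contact_force"]-F0
        print(dz,np.round(dF,1),np.round(o["tcp_pos"]-[*xy,z0+h],1))
        if dF[2]>4 or np.hypot(*dF[:2])>12: break
    return dF
E
python3 - <<'E'
from h import *
pick((376.6,-306),31,50,45)
place(20,31)
E
```

```text
g1 t 11.3 p [ 376.6 -306.1   31. ] F [ 0.  -0.1 -0.2] T [-0.09 -0.03  0.03] w 27.6 gf 5.0
g2 t 14.9 p [ 376.7 -306.2   31.3] F [-0.9  0.   3. ] T [-0.07  0.07 -0.01] w 27.7 gf 5.0
firm t 15.1 p [ 376.7 -306.3   31.3] F [-1.8 -0.1  5.3] T [-0.11  0.16 -0.01] w 27.3 gf 45.0
lifted t 16.1 p [ 376.4 -305.8   80.6] F [-0.3  0.1 -4.3] T [-0.04 -0.06  0.02] w 27.5 gf 45.0
above t 18.9 p [383.2 270.  111. ] F [-0.5  0.1 -5.4] T [-0.05 -0.05  0.05] w 27.5 gf 45.0
14 [0.9 0.3 1.9] [ 0.   0.1 14.1]
10 [1.2 0.4 1.1] [-0.   0.1 10. ]
6 [ 0.4 -0.2 -0.2] [-0.   0.1  6. ]
3 [ 1.4 -1.   1.1] [-0.   0.1  3. ]
1.5 [ 0.  -0.9  0.6] [-0.   0.   1.5]
0.8 [-0.2 -0.1  1. ] [-0.   0.   0.8]
0.3 [ 0.3 -0.4  1.3] [0.  0.1 0.3]
0 [-1.3 -1.1  8.4] [0.1 0.1 0.3]
```

It seated at the expected height. Next I'll release it and do the middle plate.

```bash
cat >> h.py <<'E'
def release(up):
    grip(0.75); p=robot.observe()["tcp_pos"]; robot.servo_line([*FOOT,p[2]+up],feed=120); st("released")
E
python3 - <<'E'
from h import *
release(90)
for n,f in (("plate_middle",(634,183)),):
    robot.movep([*f,260],down(0)); robot.hold(.3); i,im=look(n); q,_=circle(n,i,10)
if abs(q[2]-75)<2.5:
    pick(q[:2],31,50,40); place(90,31)
E
```

```text
released t 24.5 p [382.8 269.7 140.4] F [-0.1  0.3 -0.3] T [-0.   -0.07 -0.02] w 69.1 gf 0.0
plate_middle pin 0.89 [6.368e+02 1.768e+02 4.000e-01]
plate_middle circle [631.9 179.8  74.7] cam [706. 184. 429.]
g1 t 28.2 p [631.9 179.7  31.1] F [ 0.4 -0.3  0.4] T [-0.04  0.06 -0.02] w 27.9 gf 5.0
g2 t 31.8 p [632.2 179.8  31.5] F [ 0.2 -0.6  2.1] T [-0.14 -0.06  0.  ] w 28.0 gf 5.0
firm t 32.0 p [632.2 179.8  31.5] F [-0.1  0.   5.1] T [-0.21 -0.04  0.03] w 27.3 gf 40.0
lifted t 33.0 p [631.6 179.7  80.4] F [ 0.5 -0.1 -2.8] T [-0.05 -0.11  0.01] w 27.2 gf 40.0
above t 35.3 p [383.4 270.1 180.9] F [-0.5 -0.7 -3.2] T [-0.09 -0.05  0.03] w 27.5 gf 40.0
14 [ 0.6  1.1 -0.1] [ 0.1  0.1 14.1]
10 [ 0.1  0.3 -0.8] [-0.  0. 10.]
6 [-0.3  1.3 -0.4] [-0.  0.  6.]
3 [0.3 1.  0.2] [-0.  0.  3.]
1.5 [ 0.7  1.1 -0.7] [-0.   0.   1.5]
0.8 [0.4 0.5 0.2] [-0.   0.   0.8]
0.3 [0.4 0.3 2.1] [0.1 0.1 0.4]
0 [-1.  -1.5  8.9] [0.1 0.1 0.4]
```

```bash
python3 - <<'E'
from h import *
release(90)
robot.movep([619,-173,260],down(0)); robot.hold(.3); i,im=look("plate_small"); q,_=circle("plate_small",i,10)
if abs(q[2]-55)<2.5:
    pick(q[:2],31,50,35); place(160,31)
E
```

```text
released t 40.9 p [382.9 269.7 210.4] F [-0.5  0.4 -0.5] T [-0.02 -0.07 -0.05] w 68.9 gf 0.0
plate_small pin 0.79 [ 617.5 -179.2   -5.1]
plate_small circle [ 617.6 -175.5   54.4] cam [ 692. -172.  430.]
g1 t 45.3 p [ 617.6 -175.6   31.1] F [-0.9 -0.8  1.1] T [-0.06  0.06  0.02] w 27.6 gf 5.0
g2 t 48.9 p [ 617.8 -175.6   31.5] F [-0.8 -0.7  2.7] T [-0.09  0.01  0.03] w 27.9 gf 5.0
firm t 49.1 p [ 617.8 -175.6   31.5] F [-1.2 -0.3  4.5] T [-0.15  0.14  0.04] w 27.1 gf 35.0
lifted t 50.1 p [ 617.2 -175.4   80.4] F [ 0.3 -1.  -3.2] T [-0.03 -0.09  0.  ] w 27.6 gf 35.0
above t 53.6 p [383.2 270.1 251. ] F [-0.4  1.1 -3.8] T [ 0.01 -0.02  0.01] w 27.2 gf 35.0
14 [ 0.  -1.1  1.4] [ 0.1  0.1 14.1]
10 [ 0.4 -1.6  1.9] [-0.  0. 10.]
6 [ 0.9 -0.7  0.5] [-0.   0.1  6. ]
3 [ 0.3 -1.2  0.4] [-0.  0.  3.]
1.5 [ 0.5 -2.1  1.2] [-0.   0.   1.5]
0.8 [ 1.1 -1.4  0.9] [-0.  -0.   0.8]
0.3 [-0.1 -1.   2.3] [0.1 0.1 0.4]
0 [-0.2 -2.2  7.3] [0.1 0.2 0.3]
```

```bash
python3 - <<'E'
from h import *
release(90)
robot.movep([451-72,-2,200],down(0)); robot.hold(.3); i,im=look("finial","pics/fin.png"); q,m=circle("finial",i,33)
st()
ys,xs=np.where(m); y,x=int(ys.mean()),int(xs.mean()); print(x,y)
cv2.imwrite("pics/finc.png",cv2.resize(im[y-50:y+50,x-60:x+60,::-1],None,fx=5,fy=5))
E
```

```text
released t 59.3 p [382.9 269.7 280.4] F [-0.3  1.  -0.2] T [-0.02 -0.12 -0.02] w 68.9 gf 0.0
finial circle [454.    0.7  13.8] cam [452.  -0. 370.]
 t 60.8 p [379.1  -1.7 200. ] F [ 0.  -1.   0.5] T [0.05 0.03 0.04] w 69.0 gf 0.0
322 140
```

View pics/finc.png

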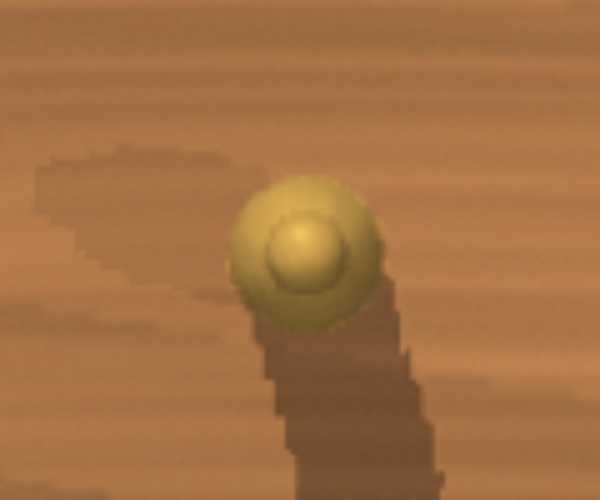

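The crop shows the finial upright from directly above, with the bead centred in the cylinder outline at about image (322,140). That puts it at (454.0, 0.7).

```bash
python3 - <<'E'
from h import *
pick((454.0,0.7),6,60,25); 
im=viewer.read_camera("scene"); cv2.imwrite("pics/s2.png",im[:,:,::-1])
place(230,6)
E
```

```text
g1 t 62.9 p [454.    0.7   6. ] F [-0.5  0.4  1.1] T [-0.03  0.09 -0.02] w 28.1 gf 5.0
g2 t 66.5 p [454.1   0.6   6.3] F [ 0.2 -0.8  3.8] T [-0.14  0.09 -0.03] w 28.0 gf 5.0
firm t 66.7 p [454.2   0.6   6.3] F [-0.5 -1.8  5.8] T [-0.31  0.1  -0.02] w 27.3 gf 25.0
lifted t 67.8 p [453.7   0.8  65.6] F [-0.6  0.2 -0.4] T [-0.03 -0.07 -0.02] w 27.7 gf 25.0
above t 71.0 p [383.5 269.7 295.9] F [ 0.2 -0.5 -0.3] T [-0.01 -0.04 -0.05] w 27.9 gf 25.0
14 [-1.   0.3 -0.6] [ 0.1  0.  14.1]
10 [-0.2  0.2 -1.4] [ 0.  0. 10.]
6 [-0.9  0.9 -1.6] [-0.  0.  6.]
3 [-0.6  1.1 -1.6] [-0.  0.  3.]
1.5 [-0.1  0.5 -1.8] [-0.   0.   1.5]
0.8 [ 0.3  0.2 -0.8] [0.  0.  0.8]
0.3 [-1.   0.4 -0.6] [-0.  -0.   0.3]
0 [-0.6  0.   3.4] [0.1 0.2 0.3]
-0.4 [-1.4 -1.3  6.7] [0.3 0.4 0.2]
```

```bash
python3 - <<'E'
from h import *
release(90)
robot.movep([420,-150,330],down(0)); robot.hold(.3); st()
im=viewer.read_camera("scene"); cv2.imwrite("pics/s3.png",im[:,:,::-1])
i=viewer.camera_info("scene");R,t=np.array(i["R"]),np.array(i["t"])
for n in ["plate_large","plate_middle","plate_small","finial","sweet_bowl","gift_box"]:
    for d in viewer.pinpoint(n,"scene")[:1]: print(n,round(d["confidence"],2),np.round(R.T@(np.array(d["at"])-t),1))
cv2.imwrite("pics/s3c.png",cv2.resize(im[60:280,300:560,::-1],None,fx=2.7,fy=2.7))
E
```

```text
released t 77.0 p [382.8 269.8 325. ] F [-0.1  0.3 -0.9] T [-0.06 -0.05  0.05] w 68.9 gf 0.0
 t 78.8 p [ 420.2 -149.4  330. ] F [-0.7  0.2 -0. ] T [0.03 0.03 0.01] w 68.8 gf 0.0
plate_large 0.85 [379.  271.   18.7]
plate_middle 0.57 [384.8 275.5  94.3]
plate_small 0.7 [382.7 269.2 159.9]
finial 0.79 [381.8 271.5 226.5]
sweet_bowl 0.72 [ 6.227e+02  4.770e+02 -3.000e-01]
gift_box 0.73 [ 617.  -465.4    1.9]
```

View pics/s3c.png

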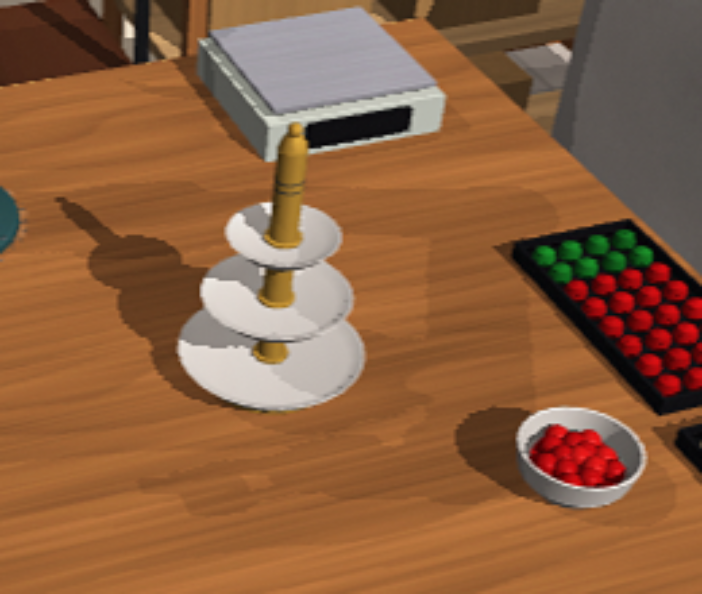

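The stand is complete: three tiers and the finial upright over the foot (crop (270,350) up to (296,130)). The bowl and gift box are where they were, and the gripper is clear.

```bash
python3 -c "
from cell import robot
print(robot.job_done())"
```

```text
the job is handed in; nothing more can be done
None
```

The chocolate stand is assembled on its foot: large, middle and small plates, then the finial, each seated at its home height and standing free, with the bowl and gift box not moved; I handed the job in at about 79 s of the 122 s allowed.

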